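Fish the dropped ring gauge out from under the low shelf

ROBOT

A 6-joint arm with a two-finger parallel gripper is mounted at the origin on the work surface. World frame = base frame: x ahead of the robot, y to its left, z up, the work surface at z = 0. Lengths are in m, angles in rad, forces in N, time in s.
With the tool pointing down it reaches from about 0.225 to 0.875 m from the base axis. Payload 3.4 kg.
Tool frame: the origin (TCP) lies midway between the tips of the shut fingers; the grasp point (between the pads) lies 19 mm behind it; x points along the fingers, z is the direction in which the jaws open and shut, and the axes are right-handed (so a half turn about x gives the same grasp; the last joint's range is limited). The gripper opens to 85 mm and grips with 20 to 120 N. Pads are 22 mm wide; open, the fingers measure 114 mm over their backs; the gripper's body (76 mm by 85 mm) begins 54 mm behind the grasp point. The pads swing forward as they close: fully open they stand 13 mm farther back than shut.
Start: joints at [1.099, 0.276, 1.505, -0, 1.361, -0.121], TCP at [0.198, 0.54, 0.231] pointing down, gripper open.
Joint ranges: [-2.89, 2.89], [-0.75, 2.08], [0.22, 2.7], [-1.18, 4.32], [0.11, 2.71], [-2.7, 2.7]. Speed limits (rad/s): [2.57, 2.57, 3.14, 3.14, 3.14, 3.14].

INTERFACE

Orientations are given as a unit quaternion [w, x, y, z].
In Python, from rig import manip, eyes gives the robot as it stands. The module is installed in compiled form; this text tells all that it offers.
- The arm moves only by the shell command python3 -m crank 'ROWS' [FORCE]. ROWS is JSON, a list of rows, each a list of 7 numbers: the shift along the tool's x, y, z in cm, then the turn, a rotation vector about the tool's x, y, z in degrees, then the finger opening in cm, from 0 to 8.54. A call has 1 to 5 rows; each row is the pose to reach, as a shift and turn from the pose commanded when the call began, along the tool's axes at that moment; what a row does not reach only later rows make up. A row lasts 1/8 s, in which the tool goes at most 62.5 mm and 10.7 degrees, less where a joint would pass 70% of its speed; a pose out of reach is approached as far as the arm can. A call with a gripper value outside its range is refused whole. The fingers move at their own pace and stop on an object; FORCE is the grip in N (left out, the last holds). Time passes only in rows, so rows that repeat a pose let the fingers close. It gives the time, the measured TCP pose, the force and the opening at its end, in the units of the state.
- manip.get_state(): the state, without advancing time (a new reading comes with each control period).
- eyes.get_image(name): name is "side" or "top" or "wrist"; returns a dict with "color" (480x640x3 uint8, blue, green, red), "z_map" (480x640 float32, m along the optical axis (not along the pixel's ray), 0 where there is no reading), "vertical_fov" (degrees; the focal length in pixels is half the picture's height over the tangent of half this angle, whatever the lens; pixels are square), "cx", "cy" (the principal point, pixels), "eye" and "attitude" of the camera in the world. Camera axes: x right, y up, looking along -z (the intrinsics and any distortion apply to the point x, -y, -z); pixel columns grow to the right and rows downward; lengths in m; the calibration is good to about 2 mm. A picture is of the moment at which its call begins.
- manip.sign_off(): hands the job in, once; it reports no verdict.
The state is a dict: "clock": time; "qpos": joint angles; "qd": joint speeds; "effort": joint torques, N m; "position": TCP position; "ee_rot": TCP orientation; "contact_force": force on the tool from outside, world axes, zero at the start; "moment": the same for the moment, N m; "width": finger opening in m.
Only numpy, scipy, OpenCV 4.12 (cv2) and the standard library are available. Lean on these libraries where they do the work, as an engineer would, in place of code of your own. Each camera call takes 0.05 s, during which the arm holds its last target.

TASK

The chrome ring gauge has rolled out of sight under the low steel shelf. Take the hooked flat probe from the green mat, reach in at the shelf's empty right-hand end, sweep left until you feel the ring come up gently against the sprung rubber stop (do not press the stop home or ram the shelf), and drag the ring out so that it lies wholly on the black granite plate in front. Then lay the probe back on the green mat as it was, standing on its foot, let go, and leave everything else where it is.

Things in the scene. Friction and masses are not known exactly. Their poses are not given: they have to be found in the camera images.
- shelf: Low steel shelf, fixed, open only at the front (-x side). Origin: middle of the roof's front edge, at desk level; x goes in under it, y left along it. Inside: y -160 to +160 mm, back wall at x = 95, floor 12 mm above the desk, roof underside 42, roof top 47 (pen and a rail to 62 mm near the back). The floor juts out 10 mm before the roof, flush with the granite. Over 15 N is ramming.
- shelf_ring_zone (a point): Point on the shelf's floor, y = 0, 45 mm in. Chrome ring gauge hidden there: 34 mm across, bore 14, 16 high, 0.1 kg, flat and free to slide, its centre 32 to 55 mm in from the roof's front edge and 19 to 23 mm right (-y) of a stop's rubber pad, so 2 to 6 mm short of it. The stop is fixed, but where is unknown: pad face anywhere from y = -60 to +110 mm. Axes as the shelf.
- shelf_entry (a point): Point on the floor under the roof's front edge, at y = -142 mm, in the shelf's right-hand end. From y = -160 to -103 mm the shelf is always empty, and so is all to the right of the ring; reach in here and sweep left (+y). Axes as the shelf.
- bumper (a joint): Travel of the hidden stop's rubber pad, m: 0 untouched, to 0.007 as it is pushed left (+y of the shelf), directly or through the ring. Spring: 0.6 N per mm, no preload. Beyond 0.006 (3.6 N) it counts as pressed home. The pad spans 15 to 85 mm in from the roof's front edge, 24 mm high; the fixed post is right behind it.
- granite: Black granite flat plate, fixed, 120 mm deep, 300 mm wide, top 12 mm above the desk, flush with the shelf's floor. Same origin and axes as the shelf: the plate covers x from -130 to -10 mm and y from -150 to +150 mm. The ring must end lying wholly on it.
- mat: Green fixed mat, 240 mm (x) by 130 mm (y), 3 mm thick; origin at the centre of its underside.
- probe_grip (a point): Middle of the upright wooden grip of the loose flat probe (0.16 kg), 40 mm above its underside; grip 14 mm thick (y), 42 mm along x, top at 60 mm, on a steel foot 60 (x) by 44 (y) by 4 mm. Axes: x along the blade away from the grip, y left, z up. Starts standing on the mat. Pinch the grip across y, firmly, or the blade may swivel.
- probe_tip (a point): End of the probe's blade: 117 mm ahead of the grip's middle, y = 0, 5 mm above the underside; axes as probe_grip. Blade 14 mm wide, 4 thick with a 3 mm wide rib up to 10, out to x = 120 from the grip's middle. There a hook leg (x 114 to 120, 10 mm high) sticks out to the left, to y = +29, 22 mm beyond the blade's left side.
- pen_center (a point): Bystander: clear acrylic pen, 135 mm long, 13 mm thick, lying along the shelf on top of its roof; its centre.
- blank_center (a point): Bystander: orange ebonite rod blank, 110 mm long, 18 mm thick, lying on the desk to the left; its centre.
- bottle_center (a point): Bystander: amber jar, 48 mm wide, 70 mm high, on the desk to the left; its centre.
- loupe_center (a point): Bystander: black eye loupe, 38 mm wide, 34 mm high, on the desk to the left; its centre.
Mind the look-alikes: they are no part of the job. Of the things that look like the part that bears probe_grip, the largest one is meant.

How it is judged:
On the way:
1. the probe's hook is under the shelf's roof (x of probe_tip in the frame of shelf above 0.05 m and y of probe_tip in the frame of shelf between -0.16 and 0.16 m and z of probe_tip in the frame of shelf below 0.042 m), for 0.2 s.
At the end, for the whole second after the job is handed in: The ring alone rests on the granite with its whole weight (the plate carries 0.9 to 1.1 N). The probe stands still on its foot on the mat: grip within 120 mm along and 65 mm across of the mat's centre, blade end within 100 mm across, tilt under 0.1 rad (contact force between granite and anything else between 0.9 and 1.1 N and x of probe_grip in the frame of mat between -0.12 and 0.12 m and y of probe_grip in the frame of mat between -0.065 and 0.065 m and y of probe_tip in the frame of mat between -0.1 and 0.1 m and z of probe_grip in the frame of mat below 0.048 m and angle between probe_grip's own z axis and vertical below 0.1 rad and linear speed of probe below 0.02 m/s); the robot touches nothing.
It fails at once if the stop's rubber pad is pressed home (more than 6 mm) (value of joint bumper above 0.006 m).
It fails at once if the shelf is rammed (more than 15 N) (contact force between shelf and anything else above 15 N).
It fails at once if the pen, the orange blank, the jar or the loupe is moved by more than 30 mm (distance of any of pen_center, blank_center, bottle_center, loupe_center from where it was at the start of the episode above 0.03 m).
It also fails if it takes over 59 s, if anything falls off the work surface, if the arm or the gripper's body presses on something with over 40 N, if the wrist force passes 120 N, or if a joint passes its speed limit or range.

## Working session

There is one attempt and no reset: what is moved stays moved. The work goes in short steps, Python scripts to look and compute and a shell command to move; the robot and the scene stay as the last step left them, time stands still between calls to the robot, and variables do not carry over. Pictures are saved under pics/ and viewed, and the job is handed in when it is done.

```bash
mkdir -p pics; ls; cat > h.py <<'E'
import numpy as np, cv2, sys
from rig import manip, eyes
from scipy.spatial.transform import Rotation as R
def rot(q): return R.from_quat([q[1],q[2],q[3],q[0]])
def grab(n,tag):
    d=eyes.get_image(n); cv2.imwrite(f'pics/{tag}.png',d['color']); np.save(f'pics/{tag}.npy',d,allow_pickle=True); return d
def load(tag): return np.load(f'pics/{tag}.npy',allow_pickle=True).item()
def f(d): return d['color'].shape[0]/2/np.tan(np.radians(d['vertical_fov'])/2)
def ray(d,u,v):
    F=f(d); c=np.array([(u-d['cx'])/F,-(v-d['cy'])/F,-1]); return rot(d['attitude']).apply(c)
def pz(d,u,v,z):
    r=ray(d,u,v); e=np.array(d['eye']); return e+r*(z-e[2])/r[2]
def pd(d,u,v):
    return np.array(d['eye'])+ray(d,u,v)*d['z_map'][int(v),int(u)]
def proj(d,p):
    c=rot(d['attitude']).inv().apply(np.array(p)-np.array(d['eye'])); F=f(d)
    return d['cx']+F*c[0]/-c[2], d['cy']-F*c[1]/-c[2]
def crop(tag,u0,v0,u1,v1,s,out):
    im=cv2.imread(f'pics/{tag}.png')[v0:v1,u0:u1]; cv2.imwrite(f'pics/{out}.png',cv2.resize(im,None,fx=s,fy=s,interpolation=cv2.INTER_CUBIC))
E
python3 - <<'E'
from h import *
print(manip.get_state())
for n in ['side','top','wrist']:
    d=grab(n,n+'0'); print(n,{k:v for k,v in d.items() if k not in('color','z_map')}, rot(d['attitude']).as_matrix().round(3).tolist())
E
```

```text
pics
{'clock': 0.0, 'qpos': array([ 1.09900071e+00,  2.76585135e-01,  1.50613905e+00, -1.32366133e-05,
        1.36068326e+00, -1.21012052e-01]), 'qd': array([-0.00103458,  0.00066551,  0.00054293,  0.00144137,  0.00063351,
        0.00069775]), 'effort': array([ 2.74048878e-03, -4.16778266e+01, -2.45813853e+01,  4.86433123e-05,
        1.12314970e-02, -2.57628227e-05]), 'position': array([0.1973641 , 0.53950577, 0.23044297]), 'ee_rot': array([ 0.57901101, -0.40538824,  0.58013957,  0.40477737]), 'contact_force': array([ 0.53473102,  0.16979798, -0.04436125]), 'moment': array([-0.0217947 ,  0.03046671, -0.00379637]), 'width': 0.08570106600544035}
side {'vertical_fov': 53.480550992749016, 'cx': 317.96704554591486, 'cy': 231.673407879879, 'eye': array([ 0.35920473, -0.79850596,  0.83393732]), 'attitude': array([ 0.9206334 ,  0.38271977, -0.03253626, -0.07000788])} [[0.988, 0.104, -0.113], [-0.154, 0.697, -0.7], [0.006, 0.709, 0.705]]
top {'vertical_fov': 42.50579328527516, 'cx': 315.70413242238806, 'cy': 243.01209603661826, 'eye': array([ 0.24616757, -0.04889255,  1.4158446 ]), 'attitude': array([-0.69895257, -0.07208871,  0.05386163,  0.70948393])} [[-0.013, 0.984, -0.178], [-1.0, -0.017, -0.024], [-0.027, 0.177, 0.984]]
wrist {'vertical_fov': 63.543154729484435, 'cx': 317.2168945049042, 'cy': 231.5856417521871, 'eye': array([0.13004434, 0.56435605, 0.37196979]), 'attitude': array([ 0.81100469, -0.11613346, -0.07972293,  0.56782802])} [[0.342, -0.903, -0.261], [0.94, 0.328, 0.098], [-0.003, -0.279, 0.96]]
```

View pics/top0.png

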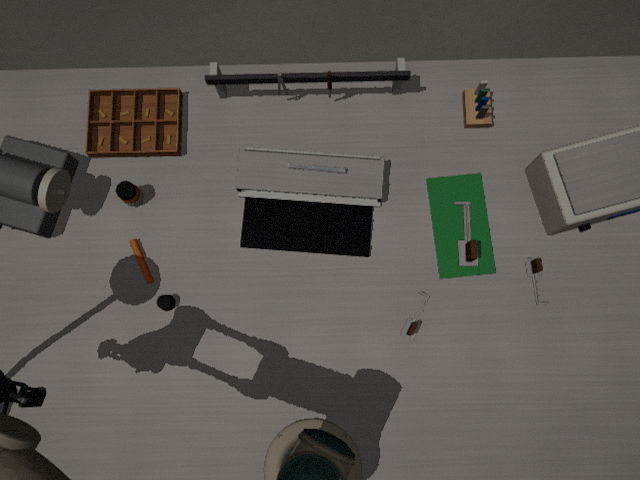

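View pics/side0.png

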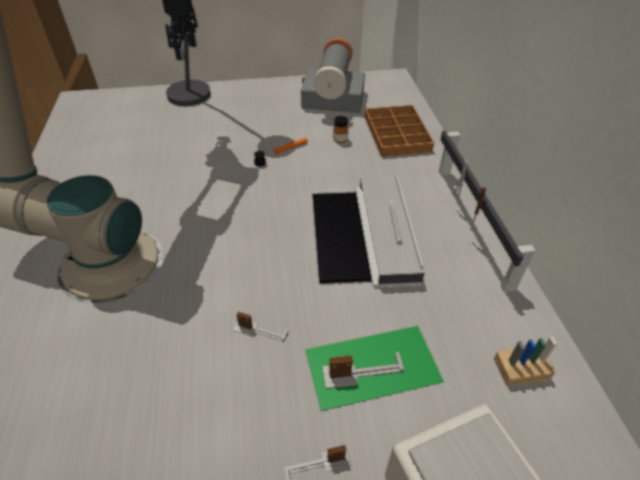

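View pics/wrist0.png

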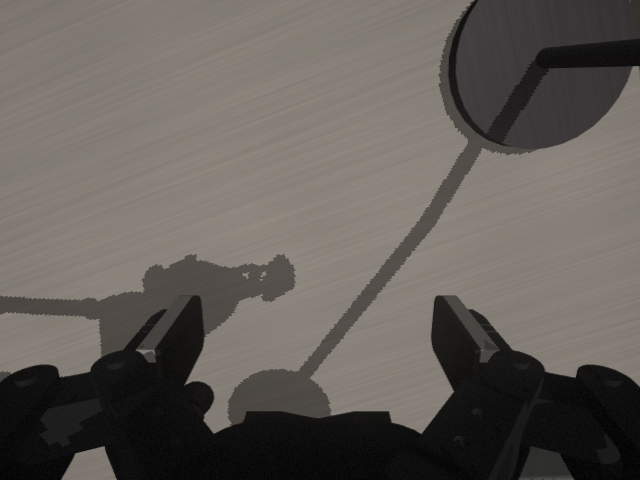

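```bash
python3 - <<'E'
from h import *
crop('top0',420,165,560,345,4,'t_probe')
crop('top0',225,130,405,265,4,'t_shelf')
crop('side0',300,320,460,420,5,'s_probe')
E
```

```text
(no output)
```

View pics/t_probe.png

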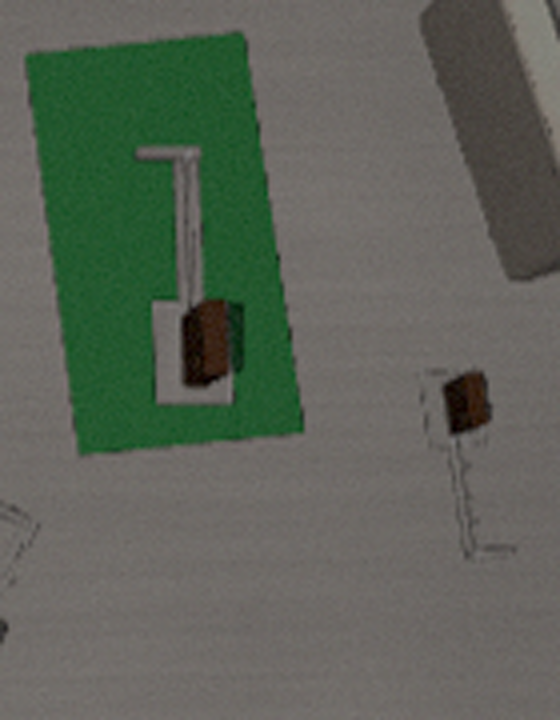

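View pics/t_shelf.png

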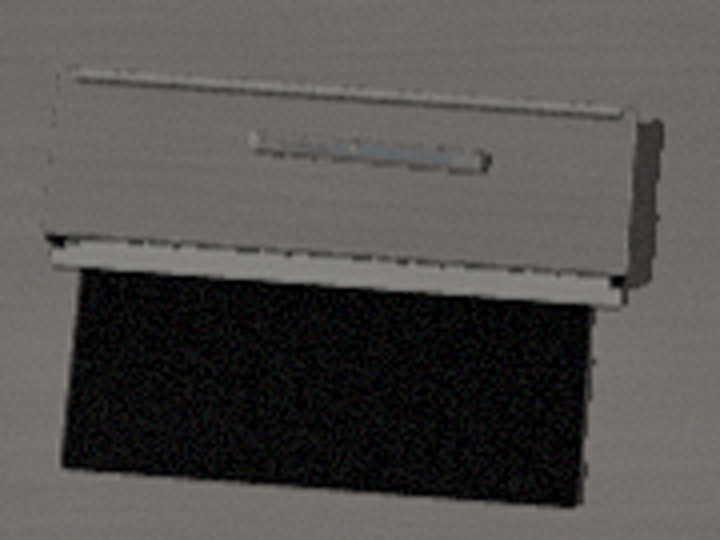

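View pics/s_probe.png

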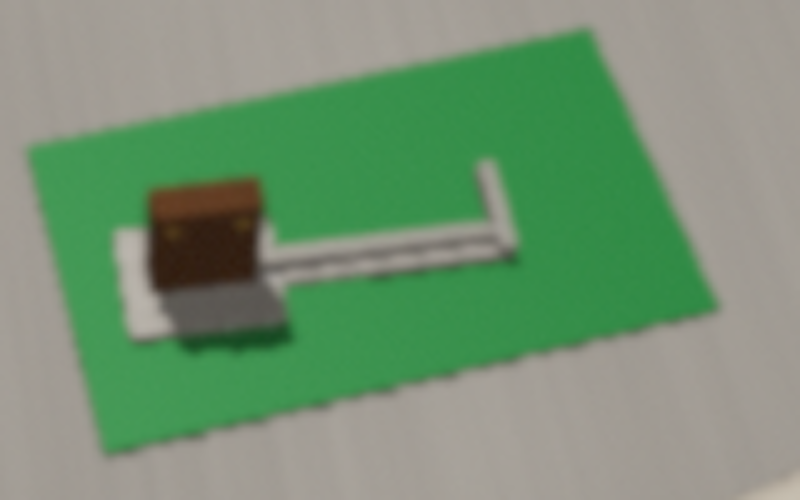

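```bash
python3 - <<'E'
from h import *
d=load('top0'); s=load('side0')
T=lambda x,y:(420+x/4,165+y/4)
S=lambda x,y:(225+x/4,130+y/4)
P={}
def show(n,uv,z):
    p=pz(d,*uv,z); q=pd(d,*uv); P[n]=p; print(n,np.round(uv,1),p.round(4),'depth',q.round(4))
for i,c in enumerate([(26,55),(243,33),(302,432),(79,454)]): show('mat%d'%i,T(*c),.003)
for i in range(4): print(np.linalg.norm(P['mat%d'%i]-P['mat%d'%((i+1)%4)]).round(4))
for n,c in dict(gfl=(63,467),gfr=(578,505),gbl=(82,268),gbr=(592,305),sl=(52,265),sr=(622,303)).items(): show(n,S(*c),.012)
for n,c in dict(rl=(48,236),rr=(625,276)).items(): show(n,S(*c),.047)
for n,c in dict(railL=(76,76),railR=(620,112),pen=(370,152)).items(): show(n,S(*c),.062)
for a,b in [('gfl','gfr'),('gbl','gbr'),('gfl','gbl'),('gfr','gbr'),('sl','sr'),('rl','rr'),('railL','railR')]: 
    v=P[b]-P[a]; print(a,b,np.linalg.norm(v).round(4),np.degrees(np.arctan2(v[1],v[0])).round(2))
for n,c,z in [('f1',(152,301),.007),('f2',(155,404),.007),('f3',(232,404),.007),('hookL',(136,153),.013),('hookR',(200,150),.013),('blade near',(188,298),.013),('blade far',(190,160),.013),('griptop c',(214,341),.063)]: show(n,T(*c),z)
C=lambda x,y:(300+x/5,320+y/5)
d=s
for i,c in enumerate([(28,148),(590,28),(718,308),(106,455)]): show('Smat%d'%i,C(*c),.003)
for n,c,z in [('hookL',(487,160),.013),('hookR',(516,250),.013),('gt1',(150,188),.063),('gt2',(260,178),.063),('gt3',(263,206),.063),('gt4',(152,216),.063),('f1',(114,232),.007),('f2',(132,342),.007)]: show(n,C(*c),z)
E
```

```text
mat0 [426.5 178.8] [ 0.6507 -0.2774  0.003 ] depth [ 0.654  -0.2792 -0.0084]
mat1 [480.8 173.2] [ 0.6616 -0.4053  0.003 ] depth [ 6.624e-01 -4.060e-01  2.000e-04]
mat2 [495.5 273. ] [ 0.4243 -0.4247  0.003 ] depth [ 0.4241 -0.4242  0.0047]
mat3 [439.8 278.5] [ 0.4136 -0.2971  0.003 ] depth [ 0.4139 -0.2976  0.0007]
0.1284
0.2381
0.128
0.2379
gfl [240.8 246.8] [0.4938 0.1597 0.012 ] depth [0.4933 0.1593 0.0149]
gfr [369.5 256.2] [ 0.4665 -0.1374  0.012 ] depth [ 0.4691 -0.1385 -0.0047]
gbl [245.5 197. ] [0.6124 0.1496 0.012 ] depth [0.6118 0.1493 0.0142]
gbr [373.  206.2] [ 0.5843 -0.1489  0.012 ] depth [ 0.5857 -0.1493  0.0062]
sl [238.  196.2] [0.6145 0.1673 0.012 ] depth [0.6141 0.1671 0.0136]
sr [380.5 205.8] [ 0.5852 -0.1663  0.012 ] depth [ 5.881e-01 -1.674e-01 -1.000e-04]
rl [237. 189.] [0.6226 0.1644 0.047 ] depth [0.6247 0.1656 0.0391]
rr [381.2 199. ] [ 0.5925 -0.1656  0.047 ] depth [ 0.5939 -0.1661  0.0416]
railL [244. 149.] [0.7132 0.1469 0.062 ] depth [0.7145 0.1474 0.058 ]
railR [380. 158.] [ 0.6849 -0.1645  0.062 ] depth [ 0.6888 -0.1655  0.05  ]
pen [317.5 168. ] [ 0.6
[... 1051 characters left out ...]
05   0.0055]
Smat3 [321.2 411. ] [ 0.4285 -0.4252  0.003 ] depth [ 0.4284 -0.4258  0.0042]
hookL [397.4 352. ] [ 0.5935 -0.3352  0.013 ] depth [ 0.5925 -0.3371  0.0164]
hookR [403.2 370. ] [ 0.5939 -0.3743  0.013 ] depth [ 0.5949 -0.3724  0.0093]
gt1 [330.  357.6] [ 0.4551 -0.3562  0.063 ] depth [ 0.4547 -0.3578  0.0658]
gt2 [352.  355.6] [ 0.4954 -0.3582  0.063 ] depth [ 0.5055 -0.3253  0.0055]
gt3 [352.6 361.2] [ 0.4941 -0.3695  0.063 ] depth [ 0.4941 -0.3697  0.0633]
gt4 [330.4 363.2] [ 0.4539 -0.3674  0.063 ] depth [ 0.4536 -0.3686  0.0651]
f1 [322.8 366.4] [ 0.4451 -0.3406  0.007 ] depth [ 0.4451 -0.3407  0.0072]
f2 [326.4 388.4] [ 0.4445 -0.386   0.007 ] depth [ 0.4448 -0.3846  0.0043]
```

```bash
cat >> h.py <<'E'
def tgt(yaw):  # tool pointing down, jaw axis (tool z) = +/-y of frame with given yaw(deg)
    c,s=np.cos(np.radians(yaw)),np.sin(np.radians(yaw))
    x=np.array([0,0,-1.]); z=np.array([-s,c,0]); return x,z
def plan(p,yaw,sgn=1,st=None):
    st=st or manip.get_state(); Rm=rot(st['ee_rot']).as_matrix()
    x,z=tgt(yaw); z=sgn*z; y=np.cross(z,x); Rt=np.stack([x,y,z],1)
    dp=Rm.T@(np.array(p)-st['position'])*100
    rv=np.degrees(R.from_matrix(Rm.T@Rt).as_rotvec())
    return dp.round(2),rv.round(1)
E
python3 - <<'E'
from h import *
st=manip.get_state(); print(rot(st['ee_rot']).as_matrix().round(3))
for s in(1,-1): print(plan([.472,-.363,.19],-2,s))
E
```

```text
[[-0.001 -0.939  0.344]
 [-0.001  0.344  0.939]
 [-1.     0.    -0.001]]
(array([  4.16, -56.81, -75.32]), array([-18.1,  -0.1,  -0. ]))
(array([  4.16, -56.81, -75.32]), array([ 1.619e+02, -0.000e+00,  1.000e-01]))
```

```bash
python3 -m crank '[[0,-3.4,-4.5,-4,0,0,8.5],[0,-7,-9.3,-8,0,0,8.5],[0.5,-10.6,-14.1,-12,0,0,8.5],[1,-14.2,-18.8,-16,0,0,8.5],[1.5,-17.8,-23.6,-18,0,0,8.5]]' 110; python3 -c "
from h import *
print(plan([.472,-.363,.16],-2))"
```

```text
clock: 0.78
position: [0.2839, 0.2555, 0.2161]
ee_rot: [0.509, -0.492, 0.508, 0.491]
contact_force: [1.0, -0.5, 0.3]
width: 0.085
(array([  5.62, -20.92, -61.17]), array([0., 0., 0.]))
```

```bash
python3 -m crank '[[0,-2,-5.8,0,0,0,8.5],[0,-4,-11.7,0,0,0,8.5],[0.5,-6,-17.5,0,0,0,8.5],[1,-8,-23.4,0,0,0,8.5],[1.5,-10,-29.2,0,0,0,8.5]]'; python3 -m crank '[[0,-2,-5.8,0,0,0,8.5],[0.5,-4,-11.7,0,0,0,8.5],[1,-6,-17.5,0,0,0,8.5],[1.5,-7.5,-22,0,0,0,8.5],[1.5,-7.5,-22,0,0,0,8.5]]'; python3 -c "
from h import *
print(plan([.472,-.363,.16],-2))
d=grab('wrist','w1');print(d['eye'])"
```

```text
clock: 1.4
position: [0.3731, -0.0403, 0.2013]
ee_rot: [0.51, -0.491, 0.509, 0.49]
contact_force: [1.3, 1.3, -0.5]
width: 0.0849
clock: 2.02
position: [0.4405, -0.2642, 0.1852]
ee_rot: [0.51, -0.49, 0.51, 0.49]
contact_force: [-0.7, 0.8, -0.8]
width: 0.0849
(array([ 2.53, -3.55, -9.75]), array([-0.3, -0. , -0. ]))
[ 0.36879875 -0.2610421   0.32669231]
```

View pics/w1.png

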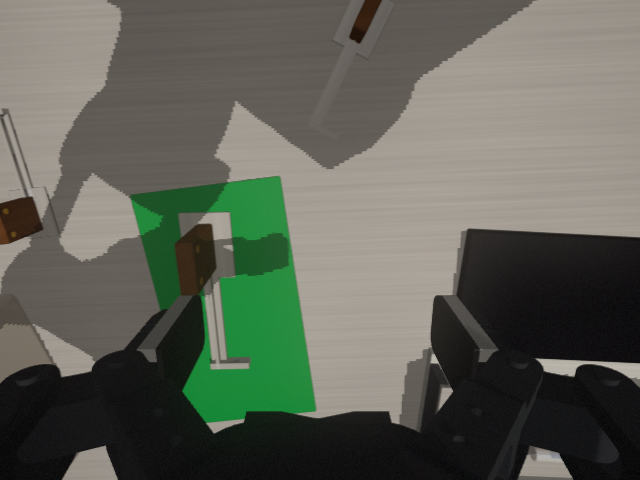

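```bash
python3 -c "
from h import *
crop('w1',120,180,320,390,3.6,'w1c')"
```

```text
(no output)
```

View pics/w1c.png

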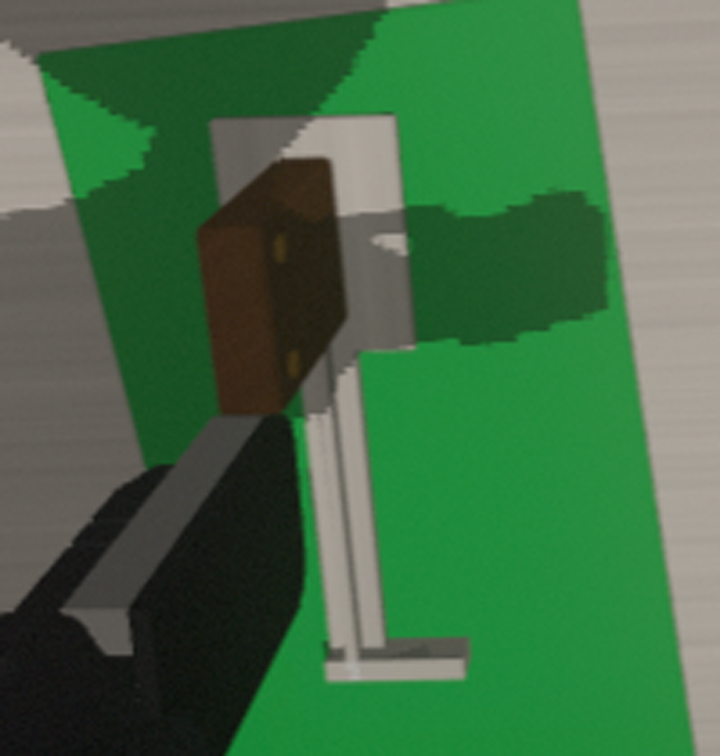

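```bash
python3 -c "
from h import *
d=load('w1')
C=lambda x,y:(120+x/3.6,180+y/3.6)
for n,c,z in [('g1',(198,232),.063),('g2',(266,228),.063),('g3',(283,415),.063),('g4',(220,415),.063),('f1',(210,120),.007),('f2',(396,115),.007),('f3',(413,350),.007),('hookR',(325,682),.013),('hookL',(468,680),.013),('matA',(38,52),.003),('matB',(580,0),.003)]:
    print(n,pz(d,*C(*c),z).round(4),pd(d,*C(*c)).round(4))
"
```

```text
g1 [ 0.4508 -0.3664  0.063 ] [ 0.4512 -0.3669  0.0617]
g2 [ 0.4505 -0.3528  0.063 ] [ 0.452  -0.3544  0.0582]
g3 [ 0.4911 -0.3544  0.063 ] [ 0.4273 -0.3057  0.2006]
g4 [ 0.4906 -0.3675  0.063 ] [ 0.4269 -0.3118  0.2009]
f1 [ 0.4407 -0.382   0.007 ] [ 0.442  -0.3841  0.0015]
f2 [ 0.4412 -0.3381  0.007 ] [ 0.4425 -0.3395  0.0014]
f3 [ 0.5008 -0.34    0.007 ] [ 0.5032 -0.3414  0.0012]
hookR [ 0.5906 -0.3707  0.013 ] [ 0.5978 -0.3742  0.0028]
hookL [ 0.5914 -0.3333  0.013 ] [ 0.599  -0.3357  0.0023]
matA [ 0.4237 -0.4217  0.003 ] [ 0.4241 -0.4229  0.0005]
matB [ 0.4164 -0.2935  0.003 ] [ 0.417  -0.2939 -0.0008]
```

```bash
python3 -m crank '[[1,-1.8,-5,0,0,0,8.5],[3,-3.5,-9.5,0,0,0,8.5],[5,-3.5,-9.6,0,0,0,8.5],[5,-3.5,-9.6,0,0,0,8.5]]'; python3 -c "
from h import *
print(plan([.4715,-.362,.026],-1.8))"
```

```text
clock: 2.58
position: [0.47, -0.3558, 0.1346]
ee_rot: [0.509, -0.489, 0.509, 0.493]
contact_force: [-0.1, -1.2, -0.6]
width: 0.0846
(array([10.85, -0.22, -0.65]), array([-0.3,  0.2, -0.2]))
```

```bash
python3 -m crank '[[3,-0.2,-0.5,0,0,0,8.5],[6,-0.2,-0.5,0,0,0,8.5],[9,-0.2,-0.5,0,0,0,8.5],[10.8,-0.2,-0.5,0,0,0,8.5],[10.8,-0.2,-0.5,0,0,0,8.5]]'; python3 -c "
from h import *
print(plan([.4715,-.362,.026],-1.8))
d=grab('wrist','w2')"
```

```text
clock: 3.2
position: [0.4726, -0.3612, 0.0282]
ee_rot: [0.509, -0.49, 0.509, 0.492]
contact_force: [-0.3, 0.6, -1.0]
width: 0.0852
(array([ 0.22,  0.1 , -0.08]), array([-0.2,  0.1, -0.1]))
```

View pics/w2.png

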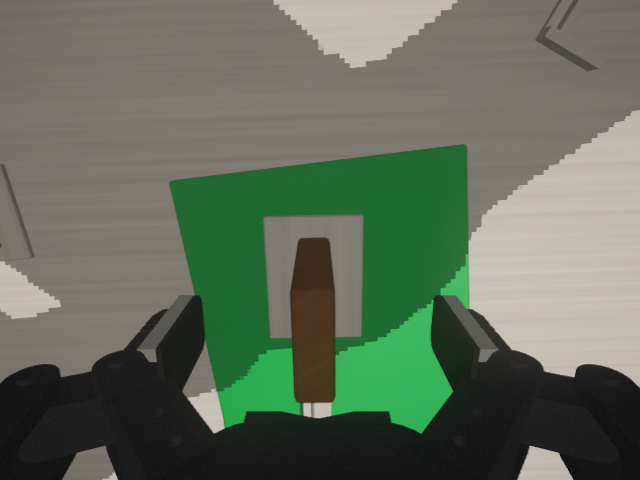

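```bash
python3 -m crank '[[0.1,0,0,0,0,0,1],[0.1,0,0,0,0,0,1],[0.1,0,0,0,0,0,1],[0.1,0,0,0,0,0,1],[0.1,0,0,0,0,0,1]]' 110; python3 -c "
from h import *
s=manip.get_state(); print(s['contact_force'],s['moment'],s['position'],s['width'])"
```

```text
clock: 3.88
position: [0.4732, -0.3633, 0.0277]
ee_rot: [0.509, -0.491, 0.509, 0.491]
contact_force: [-0.3, 0.5, 2.9]
width: 0.0131
[-0.28915075  0.53061034  2.91091882] [-0.00164764  0.00900648 -0.04204936] [ 0.47320817 -0.36334112  0.02768586] 0.013065672466851962
```

```bash
python3 -m crank '[[0,0,0,0,0,0,0],[-1,0,0,0,0,0,0],[-3,0,0,0,0,0,0],[-6,0,0,0,0,0,0],[-6,0,0,0,0,0,0]]' 110; python3 -c "
from h import *
s=manip.get_state(); print(s['contact_force'],s['moment'],s['position'],s['width'])
grab('side','s3');grab('top','t3')
crop('s3',290,290,450,410,5,'s3c');crop('t3',420,165,560,300,5,'t3c')"
```

```text
clock: 4.5
position: [0.4744, -0.3644, 0.0895]
ee_rot: [0.509, -0.493, 0.509, 0.489]
contact_force: [0.2, -0.1, -1.5]
width: 0.0127
[ 0.2314996  -0.11693282 -1.54469657] [-0.02218531  0.04580416 -0.10439173] [ 0.47440506 -0.36438446  0.08945185] 0.012736709179817092
```

View pics/s3c.png

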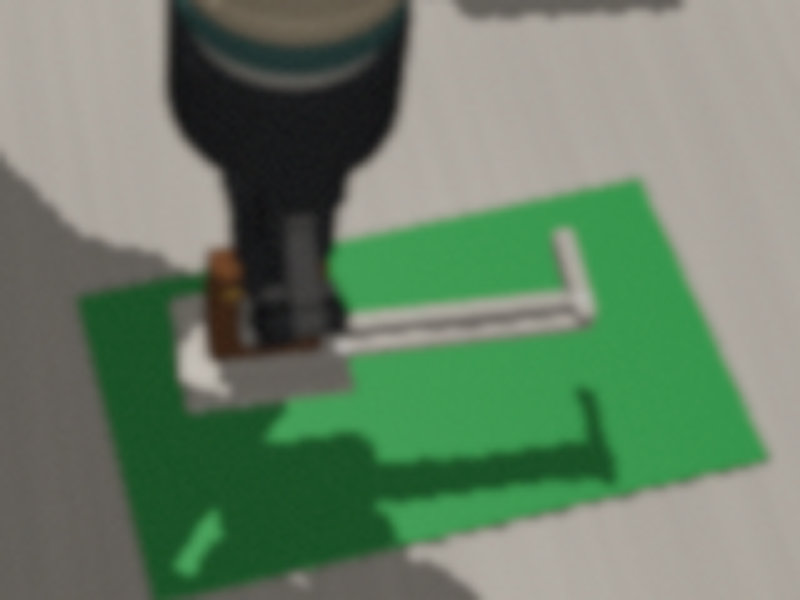

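View pics/t3c.png

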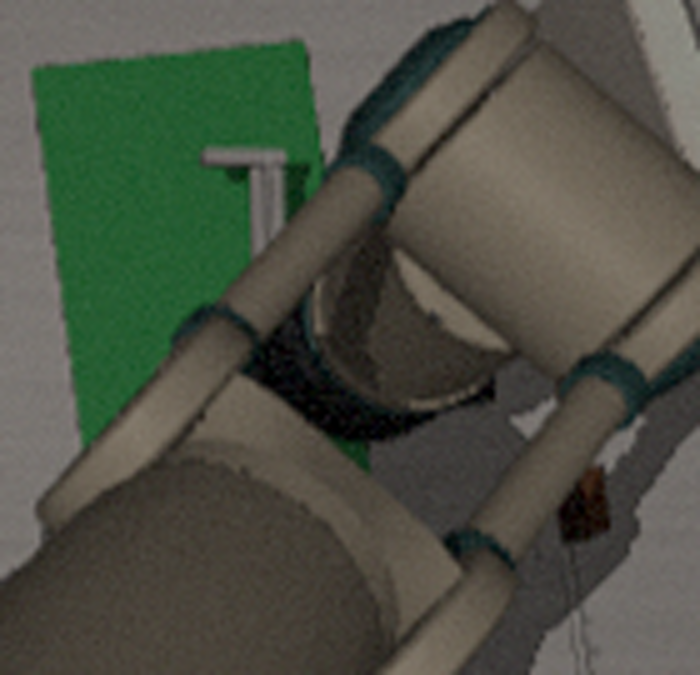

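```bash
python3 -c "
from h import *
s=manip.get_state(); M=rot(s['ee_rot']).as_matrix(); print(M.round(4)); print('yaw',np.degrees(np.arctan2(-M[0,2],M[1,2])))
d=load('s3')
C=lambda x,y:(290+x/5,290+y/5)
for c in [(597,320),(577,228),(553,230)]: print(pz(d,*C(*c),.0745).round(4),pd(d,*C(*c)).round(4))
d=load('t3')
C=lambda x,y:(420+x/5,165+y/5)
for c in [(202,150),(286,149),(202,163)]: print(pz(d,*C(*c),.0745).round(4),pd(d,*C(*c)).round(4))
print(plan([.4744,-.3644,.0895],-5.2))
# shelf from side
"
python3 -c "
from h import *
crop('side0',300,170,440,300,5,'s_shelf')"
```

```text
[[-5.000e-04 -9.993e-01  3.660e-02]
 [ 6.000e-04  3.660e-02  9.993e-01]
 [-1.000e+00  5.000e-04  5.000e-04]]
yaw -2.095289957565478
[ 0.5962 -0.3771  0.0745] [ 0.6175 -0.3393  0.0063]
[ 0.6    -0.3387  0.0745] [ 0.6214 -0.2977  0.0068]
[ 0.5909 -0.3382  0.0745] [ 0.5898 -0.3404  0.0782]
[ 0.5913 -0.3393  0.0745] [ 0.592  -0.3398  0.0719]
[ 0.591  -0.3765  0.0745] [ 0.6093 -0.3938  0.0034]
[ 0.5853 -0.339   0.0745] [ 0.587  -0.3404  0.0679]
(array([-0.27, -0.17, -0.15]), array([ 3.1,  0. , -0. ]))
```

View pics/s_shelf.png

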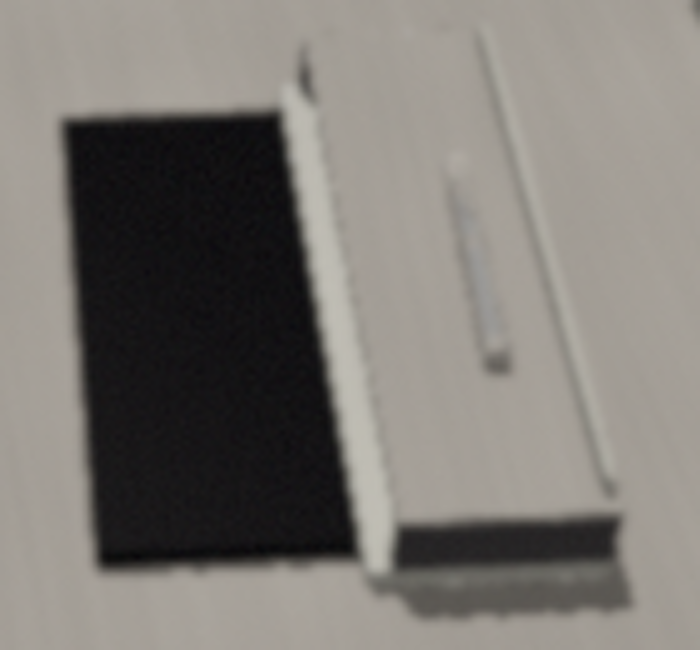

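```bash
python3 -c "
from h import *
d=load('side0')
C=lambda x,y:(300+x/5,170+y/5)
P=[pz(d,*C(*c),.012) for c in [(65,122),(285,112),(355,553),(100,556)]]
print(np.round(P,4)); m=np.mean(P,0)
for a,b in [(0,3),(1,2)]:
  v=P[b]-P[a]; print(np.linalg.norm(v),np.degrees(np.arctan2(v[1],v[0])))
print(m, m+.07*np.array([np.cos(np.radians(-5.2)),np.sin(np.radians(-5.2)),0]))
P=[pz(d,*C(*c),.047) for c in [(310,35),(398,523)]]; print(np.round(P,4),np.mean(P,0)); v=P[1]-P[0]; print(np.linalg.norm(v),np.degrees(np.arctan2(v[1],v[0])))
print('front strip',pz(d,*C(378,575),.012),pz(d,*C(290,85),.012))
"

```

```text
[[ 0.5001  0.1586  0.012 ]
 [ 0.6176  0.1495  0.012 ]
 [ 0.5843 -0.1518  0.012 ]
 [ 0.472  -0.1367  0.012 ]]
0.29656853684867457 -95.4260578496766
0.30314475470020524 -96.29707974461154
[0.54350072 0.00489888 0.012     ] [ 0.61321262 -0.00144541  0.012     ]
[[ 0.633   0.1691  0.047 ]
 [ 0.5969 -0.1659  0.047 ]] [0.61495868 0.00158305 0.047     ]
0.3369240388074512 -96.16020697434155
front strip [ 0.59144446 -0.16548598  0.012     ] [0.62501136 0.17123722 0.012     ]
```

```bash
cat >> h.py <<'E'
O=np.array([.611,-.001]); YAW=-5.4
e=np.array([np.cos(np.radians(YAW)),np.sin(np.radians(YAW))]); n=np.array([-e[1],e[0]])
def goto(hx,y,z): # hook end x in shelf, blade y
    p=O+(hx-.120)*e+y*n; return plan([p[0],p[1],z],YAW)
def where():
    s=manip.get_state(); M=rot(s['ee_rot']).as_matrix(); q=s['position'][:2]-O
    F=s['contact_force'][:2]
    print('hookx %.1f y %.1f z %.1f yaw %.2f'%((q@e+.12)*1e3,q@n*1e3,s['position'][2]*1e3,np.degrees(np.arctan2(-M[0,2],M[1,2]))-YAW),'F %.2f %.2f %.2f'%(F@e,F@n,s['contact_force'][2]),'Mz %.3f'%s['moment'][2],'t',round(s['clock'],2))
    return F@n,s['moment'][2]
E
python3 -c "
from h import *
where();print(goto(-.025,-.138,.0895))"

```

```text
hookx 16.4 y -373.2 z 86.8 yaw 3.30 F 0.27 0.29 -1.70 Mz -0.020 t 4.6
(array([-0.25,  2.78, 23.72]), array([ 3.3,  0. , -0. ]))
```

```bash
python3 -m crank '[[0,0.5,4,1,0,0,0],[0,1.2,10,3.3,0,0,0],[0,1.9,16,3.3,0,0,0],[0,2.5,21.5,3.3,0,0,0],[0,2.8,23.7,3.3,0,0,0]]'; python3 -m crank '[[2,0,0,0,0,0,0],[2,0,0,0,0,0,0],[2,0,0,0,0,0,0]]'; python3 -c "
from h import *
where();print(goto(-.025,-.138,.0405))
for c in ['side','top','wrist']: grab(c,c[0]+'4')
where()
crop('s4',290,170,450,300,5,'s4c');crop('t4',350,170,450,270,6,'t4c')"
```

```text
clock: 5.22
position: [0.4512, -0.1217, 0.0858]
ee_rot: [0.522, -0.475, 0.523, 0.478]
contact_force: [0.3, -0.8, -2.1]
width: 0.0125
clock: 5.6
position: [0.4536, -0.1254, 0.0669]
ee_rot: [0.523, -0.475, 0.523, 0.476]
contact_force: [0.2, -0.5, -2.8]
width: 0.0126
hookx -25.0 y -138.7 z 66.9 yaw -0.02 F 0.24 -0.50 -2.76 Mz 0.002 t 5.6
(array([ 2.64, -0.  ,  0.07]), array([-0. ,  0. , -0.1]))
hookx -24.5 y -139.0 z 67.6 yaw -0.04 F -0.17 -0.24 -1.66 Mz -0.047 t 5.75
```

View pics/s4c.png

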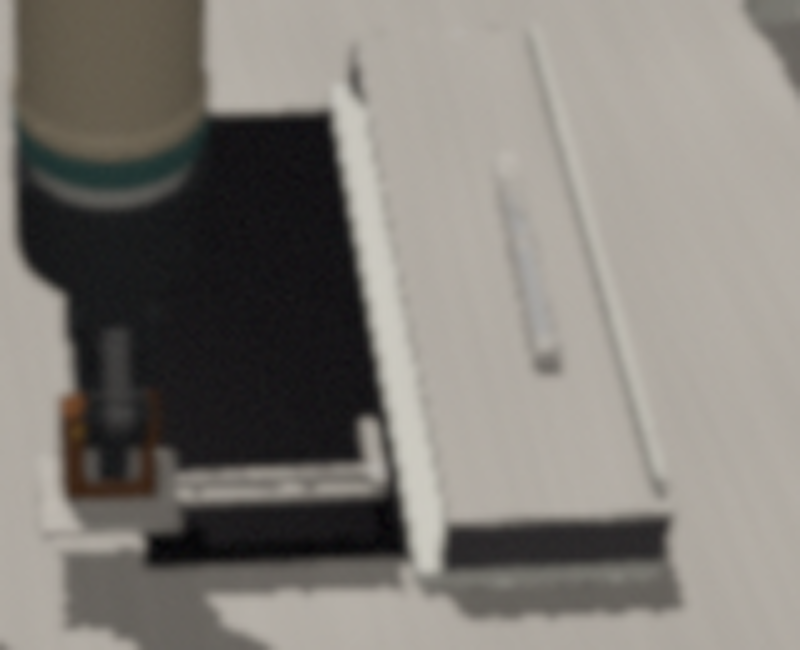

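View pics/t4c.png

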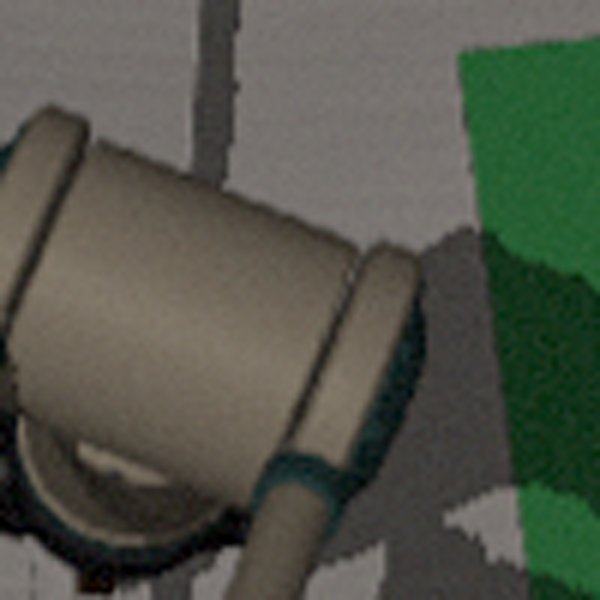

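View pics/w4.png

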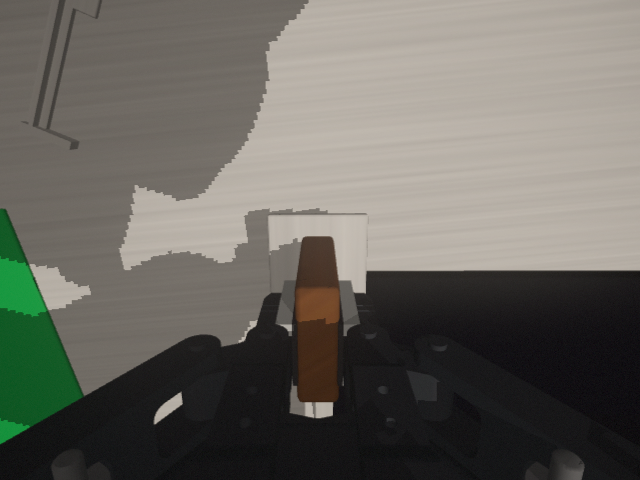

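```bash
python3 -c "
from h import *
d=load('s4')
C=lambda x,y:(290+x/5,170+y/5)
Os=np.array([.6132,-.0014])
for nme,c in dict(R=(386,490),L=(373,417)).items():
  p=pz(d,*C(*c),.0525); q=p[:2]-Os; print(nme,p.round(4),pd(d,*C(*c)).round(4),'shelf',q@e,q@n)
for nme,c in dict(mouthR=(418,572),roofR=(443,523)).items():
  p=pz(d,*C(*c),.012 if 'm' in nme else .047); q=p[:2]-Os; print(nme,p.round(4),'shelf',q@e,q@n)
"
```

```text
R [ 0.5732 -0.1482  0.0525] [ 0.5835 -0.1169  0.0148] shelf -0.025994726776309485 -0.14995579439376183
L [ 0.5772 -0.1055  0.0525] [ 0.5878 -0.0718  0.0144] shelf -0.02606707548232119 -0.10705445148952622
mouthR [ 0.5875 -0.1632  0.012 ] shelf -0.010377873400323772 -0.1634867398154847
roofR [ 0.5948 -0.1656  0.047 ] shelf -0.0029150169415581967 -0.16519378896744127
```

```bash
python3 -m crank '[[1,0,0.25,0,0,0,0],[2,0,0.25,0,0,0,0],[2.65,0,0.25,0,0,0,0],[2.65,0,0.25,0,0,0,0],[2.65,0,0.25,0,0,0,0]]';  python3 -c "
from h import *
where();print(goto(-.025,-.138,.0405))
for c in ['side']: grab(c,c[0]+'5')
where()
crop('s5',290,190,450,300,5,'s5c')"
```

```text
clock: 6.38
position: [0.4542, -0.1229, 0.0408]
ee_rot: [0.523, -0.476, 0.523, 0.476]
contact_force: [-0.0, -0.3, -1.3]
width: 0.0127
hookx -24.7 y -136.1 z 40.8 yaw -0.00 F -0.00 -0.28 -1.32 Mz 0.046 t 6.38
(array([ 0.03,  0.03, -0.19]), array([-0.,  0.,  0.]))
hookx -24.6 y -136.1 z 40.9 yaw 0.00 F -0.25 -0.06 -0.82 Mz 0.004 t 6.42
```

View pics/s5c.png

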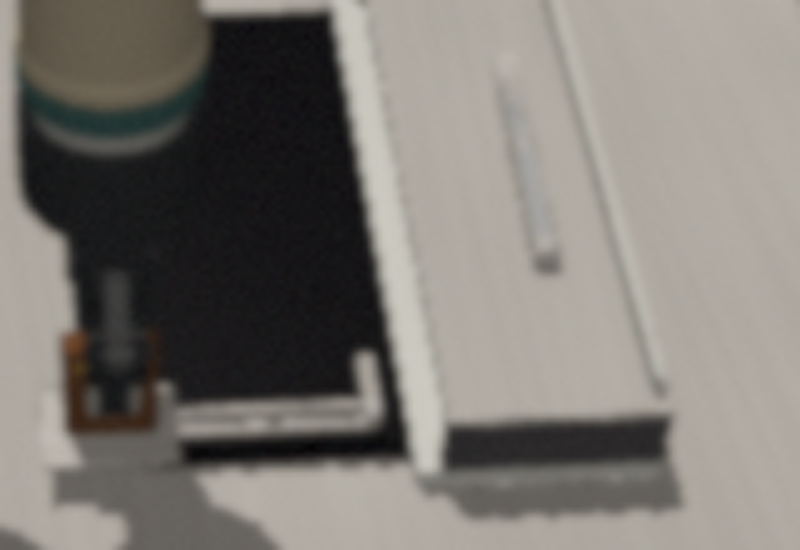

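```bash
python3 -m crank '[[0,-1.5,0,0,0,0,0],[0,-3,0,0,0,0,0],[0,-4.5,0,0,0,0,0],[0,-6,0,0,0,0,0],[0,-6,0,0,0,0,0]]' | head -1;  python3 -c "
from h import *
where();print(goto(.086,-.136,.0405))"
```

```text
clock: 7.05
hookx 37.0 y -136.2 z 40.7 yaw 0.03 F 0.77 0.61 -1.93 Mz 0.026 t 7.05
(array([ 0.03, -4.9 ,  0.01]), array([ 0. , -0. ,  0.1]))
```

```bash
python3 -m crank '[[0,-1.5,0,0,0,0,0],[0,-3,0,0,0,0,0],[0,-4.2,0,0,0,0,0],[0,-5,0,0,0,0,0],[0,-5,0,0,0,0,0]]' | head -1;  python3 -c "
from h import *
where();print(goto(.086,-.105,.0405))
grab('side','s6');crop('s6',290,190,450,300,5,'s6c')
a=[]
for i in range(3): grab('wrist','w6'); a.append(where())
"
```

```text
clock: 7.68
hookx 85.8 y -136.1 z 40.7 yaw 0.01 F -1.10 -0.22 -1.50 Mz 0.026 t 7.67
(array([ 0.02, -0.02,  3.11]), array([ 0., -0.,  0.]))
hookx 84.6 y -135.8 z 40.6 yaw 0.01 F -0.04 0.68 -2.85 Mz 0.035 t 7.78
hookx 84.5 y -135.8 z 40.6 yaw 0.00 F -0.77 0.31 -0.79 Mz -0.022 t 7.83
hookx 84.5 y -135.9 z 40.7 yaw -0.00 F -0.74 0.44 -0.39 Mz -0.037 t 7.88
```

View pics/s6c.png

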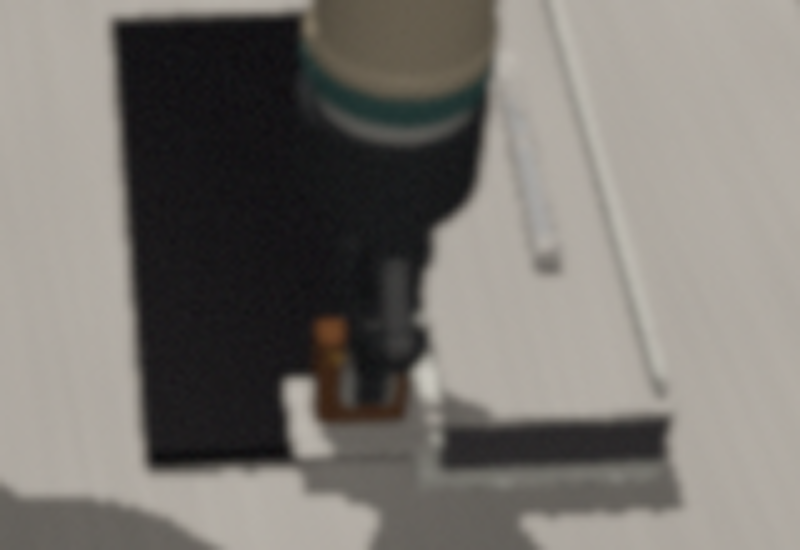

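View pics/w6.png

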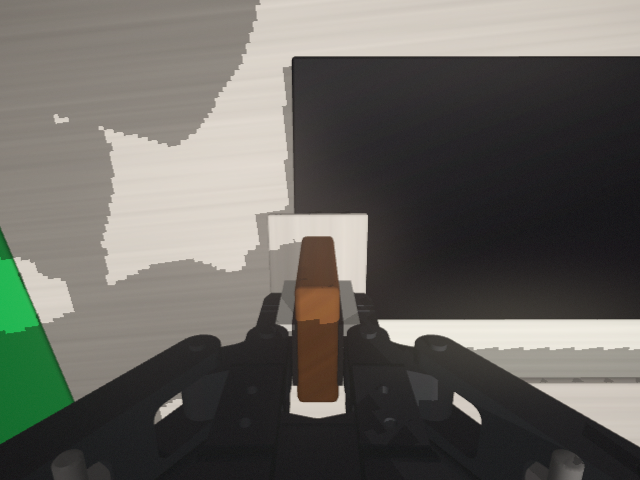

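```bash
cat > chk.py <<'E'
from h import *
a=[]
for i in range(3):
    if i: eyes.get_image('side')
    s=manip.get_state(); a.append([s['contact_force'][:2]@n, s['moment'][2]/.117])
a=np.array(a).mean(0); q=s['position'][:2]-O; D=-(a[0]+a[1])/2
print('t%.2f hx%.1f y%.1f Fn%.2f M/l%.2f D%.2f'%(s['clock'],(q@e+.12)*1e3,q@n*1e3,a[0],a[1],D))
sys.exit(1 if D>float(sys.argv[1]) else 0)
E
python3 -m crank '[[0,-0.1,0.7,0,0,0,0],[0,-0.1,1.4,0,0,0,0],[0,-0.1,2.1,0,0,0,0],[0,-0.1,2.6,0,0,0,0],[0,-0.1,2.9,0,0,0,0]]' | head -1; python3 chk.py 1;python3 chk.py 1;python3 chk.py 1
```

```text
clock: 8.5
t8.60 hx86.2 y-106.6 Fn-0.40 M/l-0.36 D0.38
t8.70 hx86.2 y-107.0 Fn-0.40 M/l-0.09 D0.25
t8.80 hx86.2 y-107.2 Fn0.22 M/l-0.15 D-0.04
```

```bash
m(){ :; }; 
python3 -m crank '[[0,0,0.2,0,0,0,0]]' >/dev/null && python3 chk.py 1.0 && python3 -m crank '[[0,0,0.2,0,0,0,0]]' >/dev/null && python3 chk.py 1.0 && python3 -m crank '[[0,0,0.2,0,0,0,0]]' >/dev/null && python3 chk.py 1.0 && python3 -m crank '[[0,0,0.2,0,0,0,0]]' >/dev/null && python3 chk.py 1.0 && python3 -m crank '[[0,0,0.2,0,0,0,0]]' >/dev/null && python3 chk.py 1.0 && python3 -m crank '[[0,0,0.2,0,0,0,0]]' >/dev/null && python3 chk.py 1.0 && python3 -m crank '[[0,0,0.2,0,0,0,0]]' >/dev/null && python3 chk.py 1.0 && python3 -m crank '[[0,0,0.2,0,0,0,0]]' >/dev/null && python3 chk.py 1.0 && python3 -m crank '[[0,0,0.2,0,0,0,0]]' >/dev/null && python3 chk.py 1.0 && python3 -m crank '[[0,0,0.2,0,0,0,0]]' >/dev/null && python3 chk.py 1.0
```

```text
t9.03 hx86.1 y-104.9 Fn0.01 M/l0.05 D-0.03
t9.25 hx86.1 y-102.8 Fn0.62 M/l-0.13 D-0.25
t9.47 hx86.1 y-100.8 Fn-0.39 M/l-0.14 D0.27
t9.70 hx86.1 y-98.8 Fn0.15 M/l-0.16 D0.00
t9.93 hx86.1 y-96.8 Fn-0.10 M/l-0.02 D0.06
t10.15 hx86.1 y-94.8 Fn0.18 M/l-0.03 D-0.07
t10.38 hx86.1 y-92.8 Fn0.27 M/l-0.08 D-0.09
t10.60 hx86.1 y-90.8 Fn-0.05 M/l0.20 D-0.07
t10.82 hx86.1 y-88.8 Fn-0.05 M/l-0.22 D0.13
t11.05 hx86.1 y-86.8 Fn0.06 M/l0.05 D-0.06
```

```bash

python3 -m crank '[[0,0,0.25,0,0,0,0]]' >/dev/null && python3 chk.py 0.8 && python3 -m crank '[[0,0,0.25,0,0,0,0]]' >/dev/null && python3 chk.py 0.8 && python3 -m crank '[[0,0,0.25,0,0,0,0]]' >/dev/null && python3 chk.py 0.8 && python3 -m crank '[[0,0,0.25,0,0,0,0]]' >/dev/null && python3 chk.py 0.8 && python3 -m crank '[[0,0,0.25,0,0,0,0]]' >/dev/null && python3 chk.py 0.8 && python3 -m crank '[[0,0,0.25,0,0,0,0]]' >/dev/null && python3 chk.py 0.8 && python3 -m crank '[[0,0,0.25,0,0,0,0]]' >/dev/null && python3 chk.py 0.8 && python3 -m crank '[[0,0,0.25,0,0,0,0]]' >/dev/null && python3 chk.py 0.8 && python3 -m crank '[[0,0,0.25,0,0,0,0]]' >/dev/null && python3 chk.py 0.8 && python3 -m crank '[[0,0,0.25,0,0,0,0]]' >/dev/null && python3 chk.py 0.8 && python3 -m crank '[[0,0,0.25,0,0,0,0]]' >/dev/null && python3 chk.py 0.8 && python3 -m crank '[[0,0,0.25,0,0,0,0]]' >/dev/null && python3 chk.py 0.8 && python3 -m crank '[[0,0,0.25,0,0,0,0]]' >/dev/null && python3 chk.py 0.8 && python3 -m crank '[[0,0,0.25,0,0,0,0]]' >/dev/null && python3 chk.py 0.8 && python3 -m crank '[[0,0,0.25,0,0,0,0]]' >/dev/null && python3 chk.py 0.8
```

```text
t11.28 hx86.1 y-84.2 Fn-0.10 M/l-0.18 D0.14
t11.50 hx86.1 y-81.7 Fn0.67 M/l-0.18 D-0.25
t11.72 hx86.2 y-79.2 Fn0.09 M/l-0.02 D-0.04
t11.95 hx86.2 y-76.8 Fn0.05 M/l0.07 D-0.06
t12.18 hx86.2 y-74.3 Fn0.40 M/l-0.09 D-0.15
t12.40 hx86.1 y-71.7 Fn0.10 M/l-0.09 D-0.01
t12.62 hx86.1 y-69.2 Fn0.11 M/l0.01 D-0.06
t12.85 hx86.1 y-66.7 Fn0.23 M/l-0.11 D-0.06
t13.07 hx86.1 y-64.2 Fn0.09 M/l-0.13 D0.02
t13.30 hx86.2 y-61.8 Fn0.00 M/l-0.24 D0.12
t13.53 hx86.1 y-59.3 Fn-0.13 M/l0.11 D0.01
t13.75 hx86.1 y-56.8 Fn0.56 M/l-0.01 D-0.27
t13.97 hx86.2 y-54.2 Fn0.07 M/l-0.06 D-0.01
t14.20 hx86.2 y-51.7 Fn0.01 M/l0.20 D-0.11
t14.43 hx86.1 y-49.2 Fn0.82 M/l0.18 D-0.50
```

```bash

python3 -m crank '[[0,0,0.25,0,0,0,0]]' >/dev/null && python3 chk.py 0.8 && python3 -m crank '[[0,0,0.25,0,0,0,0]]' >/dev/null && python3 chk.py 0.8 && python3 -m crank '[[0,0,0.25,0,0,0,0]]' >/dev/null && python3 chk.py 0.8 && python3 -m crank '[[0,0,0.25,0,0,0,0]]' >/dev/null && python3 chk.py 0.8 && python3 -m crank '[[0,0,0.25,0,0,0,0]]' >/dev/null && python3 chk.py 0.8 && python3 -m crank '[[0,0,0.25,0,0,0,0]]' >/dev/null && python3 chk.py 0.8 && python3 -m crank '[[0,0,0.25,0,0,0,0]]' >/dev/null && python3 chk.py 0.8 && python3 -m crank '[[0,0,0.25,0,0,0,0]]' >/dev/null && python3 chk.py 0.8 && python3 -m crank '[[0,0,0.25,0,0,0,0]]' >/dev/null && python3 chk.py 0.8 && python3 -m crank '[[0,0,0.25,0,0,0,0]]' >/dev/null && python3 chk.py 0.8 && python3 -m crank '[[0,0,0.25,0,0,0,0]]' >/dev/null && python3 chk.py 0.8 && python3 -m crank '[[0,0,0.25,0,0,0,0]]' >/dev/null && python3 chk.py 0.8 && python3 -m crank '[[0,0,0.25,0,0,0,0]]' >/dev/null && python3 chk.py 0.8 && python3 -m crank '[[0,0,0.25,0,0,0,0]]' >/dev/null && python3 chk.py 0.8 && python3 -m crank '[[0,0,0.25,0,0,0,0]]' >/dev/null && python3 chk.py 0.8
```

```text
t14.65 hx86.2 y-46.7 Fn-0.12 M/l0.26 D-0.07
t14.88 hx86.1 y-44.3 Fn0.20 M/l-0.05 D-0.07
t15.10 hx86.2 y-41.7 Fn-0.53 M/l0.11 D0.21
t15.32 hx86.2 y-39.3 Fn-0.08 M/l-0.01 D0.04
t15.55 hx86.2 y-36.8 Fn-0.36 M/l-0.17 D0.27
t15.78 hx86.2 y-34.3 Fn0.41 M/l0.03 D-0.22
t16.00 hx86.2 y-31.8 Fn-0.37 M/l0.07 D0.15
t16.23 hx86.1 y-29.2 Fn0.50 M/l-0.26 D-0.12
t16.45 hx86.2 y-26.8 Fn0.56 M/l0.40 D-0.48
t16.68 hx86.2 y-24.3 Fn-0.14 M/l-0.20 D0.17
t16.90 hx86.1 y-21.8 Fn0.03 M/l-0.11 D0.04
t17.12 hx86.2 y-19.3 Fn-0.44 M/l0.05 D0.19
t17.35 hx86.2 y-16.8 Fn-0.05 M/l-0.13 D0.09
t17.57 hx86.2 y-14.2 Fn-0.32 M/l-0.23 D0.28
t17.80 hx86.2 y-11.8 Fn-0.01 M/l0.05 D-0.02
```

```bash

python3 -m crank '[[0,0,0.25,0,0,0,0]]' >/dev/null && python3 chk.py 0.8 && python3 -m crank '[[0,0,0.25,0,0,0,0]]' >/dev/null && python3 chk.py 0.8 && python3 -m crank '[[0,0,0.25,0,0,0,0]]' >/dev/null && python3 chk.py 0.8 && python3 -m crank '[[0,0,0.25,0,0,0,0]]' >/dev/null && python3 chk.py 0.8 && python3 -m crank '[[0,0,0.25,0,0,0,0]]' >/dev/null && python3 chk.py 0.8 && python3 -m crank '[[0,0,0.25,0,0,0,0]]' >/dev/null && python3 chk.py 0.8 && python3 -m crank '[[0,0,0.25,0,0,0,0]]' >/dev/null && python3 chk.py 0.8 && python3 -m crank '[[0,0,0.25,0,0,0,0]]' >/dev/null && python3 chk.py 0.8 && python3 -m crank '[[0,0,0.25,0,0,0,0]]' >/dev/null && python3 chk.py 0.8 && python3 -m crank '[[0,0,0.25,0,0,0,0]]' >/dev/null && python3 chk.py 0.8 && python3 -m crank '[[0,0,0.25,0,0,0,0]]' >/dev/null && python3 chk.py 0.8 && python3 -m crank '[[0,0,0.25,0,0,0,0]]' >/dev/null && python3 chk.py 0.8 && python3 -m crank '[[0,0,0.25,0,0,0,0]]' >/dev/null && python3 chk.py 0.8 && python3 -m crank '[[0,0,0.25,0,0,0,0]]' >/dev/null && python3 chk.py 0.8 && python3 -m crank '[[0,0,0.25,0,0,0,0]]' >/dev/null && python3 chk.py 0.8
```

```text
t18.02 hx86.2 y-9.3 Fn0.54 M/l-0.07 D-0.24
t18.25 hx86.2 y-6.7 Fn0.01 M/l0.21 D-0.11
t18.48 hx86.2 y-4.3 Fn0.20 M/l-0.18 D-0.01
t18.70 hx86.2 y-1.7 Fn-0.11 M/l-0.24 D0.17
t18.93 hx86.1 y0.8 Fn0.22 M/l-0.12 D-0.05
t19.15 hx86.1 y3.3 Fn0.01 M/l0.27 D-0.14
t19.38 hx86.2 y5.7 Fn0.27 M/l-0.23 D-0.02
t19.60 hx86.2 y8.2 Fn-0.59 M/l-0.02 D0.31
t19.82 hx86.2 y10.7 Fn-0.27 M/l-0.30 D0.29
t20.05 hx86.2 y13.1 Fn-0.73 M/l-0.78 D0.75
t20.27 hx86.3 y15.4 Fn-1.98 M/l-1.58 D1.78
```

```bash
python3 -m crank '[[0,0,-0.1,0,0,0,0],[0,0,-0.1,0,0,0,0]]' >/dev/null; python3 chk.py 2; python3 -m crank '[[0,0.8,0,0,0,0,0],[0,1.6,0,0,0,0,0],[0,2.4,0,0,0,0,0],[0,3.2,0,0,0,0,0],[0,4,0,0,0,0,0]]' >/dev/null; python3 chk.py 2; python3 -c "
from h import *
where();eyes.get_image('top');where();eyes.get_image('top');where()"
```

```text
t20.62 hx86.2 y14.4 Fn-1.41 M/l-1.15 D1.28
t21.35 hx44.8 y14.6 Fn-1.24 M/l-1.00 D1.12
hookx 44.8 y 14.6 z 40.9 yaw 0.01 F -0.52 -1.30 -1.76 Mz -0.098 t 21.35
hookx 45.4 y 14.6 z 40.9 yaw 0.01 F -0.24 -0.95 -1.88 Mz -0.100 t 21.4
hookx 45.6 y 14.6 z 40.8 yaw 0.01 F 0.62 -0.33 -1.71 Mz -0.078 t 21.45
```

```bash
python3 -m crank '[[0,0.8,0,0,0,0,0],[0,1.6,0,0,0,0,0],[0,2.4,0.05,0,0,0,0],[0,3.2,0.1,0,0,0,0],[0,4,0.15,0,0,0,0]]' >/dev/null; python3 chk.py 2; python3 -c "
from h import *
where();grab('wrist','w7');where();grab('side','s7')
crop('s7',300,170,440,290,5,'s7c')"
```

```text
t22.18 hx4.3 y16.2 Fn0.51 M/l0.02 D-0.27
hookx 4.3 y 16.2 z 40.6 yaw 0.02 F -0.59 0.43 -2.12 Mz 0.025 t 22.18
hookx 5.1 y 16.1 z 40.7 yaw 0.02 F 0.32 0.79 -1.95 Mz -0.024 t 22.23
```

View pics/w7.png

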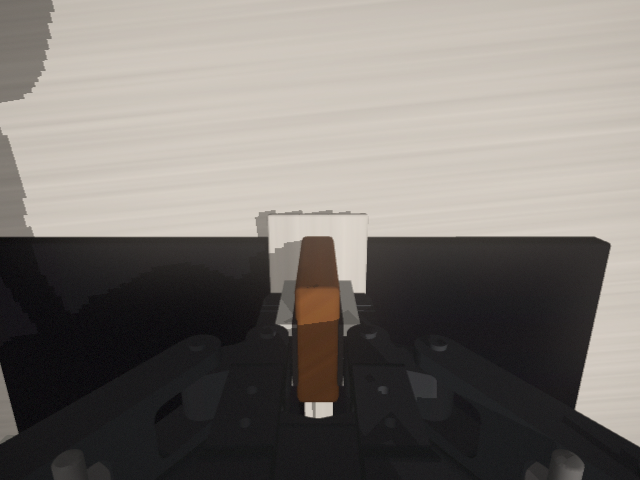

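View pics/s7c.png

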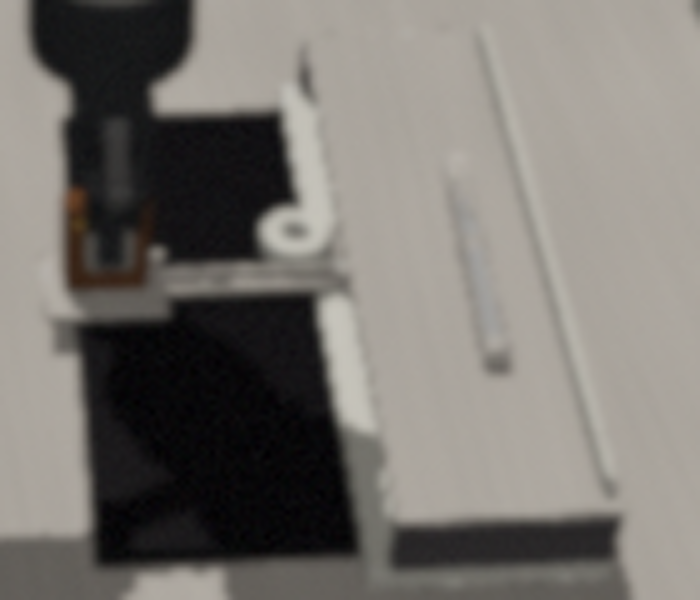

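```bash
python3 -m crank '[[0,1,0.05,0,0,0,0],[0,2,0.1,0,0,0,0],[0,3,0.15,0,0,0,0],[0,4,0.2,0,0,0,0],[0,4.7,0.2,0,0,0,0]]' >/dev/null; python3 -m crank '[[0,0,0,0,0,0,0]]' >/dev/null; python3 -c "
from h import *
where();grab('side','s8')
crop('s8',300,170,440,290,5,'s8c')"
```

```text
hookx -42.0 y 18.0 z 40.7 yaw 0.01 F -0.61 -0.36 -2.14 Mz -0.008 t 23.02
```

View pics/s8c.png

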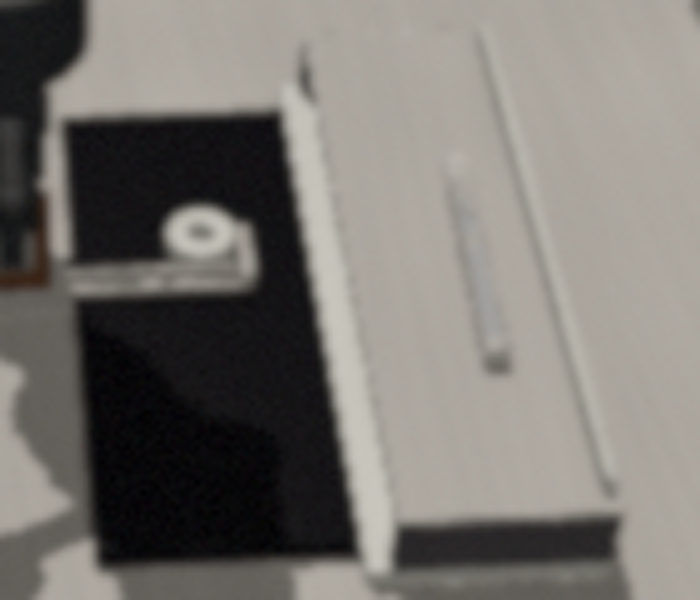

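```bash
python3 -m crank '[[0,-0.5,-0.2,0,0,0,0],[0,-0.8,-0.8,0,0,0,0],[-1,-0.8,-0.8,0,0,0,0],[-4,-0.8,-0.8,0,0,0,0],[-6,-0.8,-0.8,0,0,0,0]]' >/dev/null; python3 -c "
from h import *
where();grab('side','s9')
crop('s9',300,170,440,290,5,'s9c')
print(plan([.4732,-.3633,.09],-2.0))"
```

```text
hookx -32.3 y 9.9 z 102.4 yaw -0.02 F 1.08 -0.21 -1.60 Mz 0.011 t 23.7
(array([  1.47,  -4.75, -38.36]), array([-3.4, -0. ,  0.3]))
```

View pics/s9c.png

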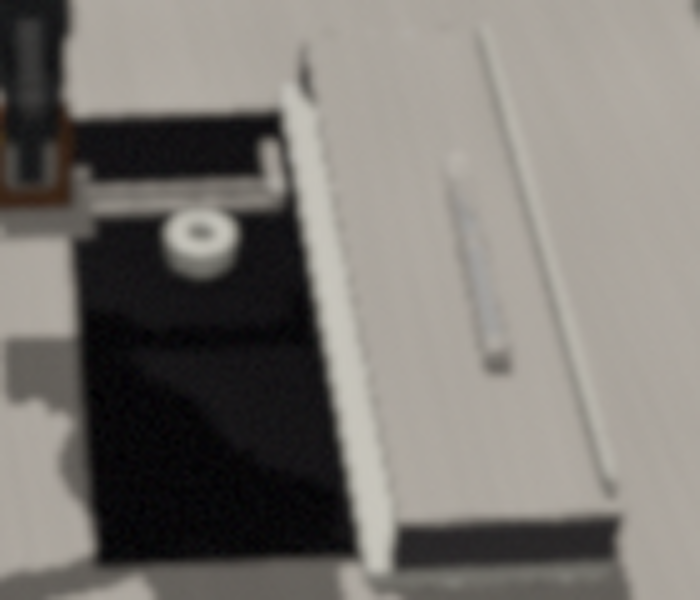

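Ring stays flat on the granite near crop (200,240); the probe is lifted clear above. Back to the mat.

```bash
python3 -m crank '[[0,-0.4,-4,0,0,0,0],[0,-1.2,-10,-1,0,0,0],[0,-2,-16,-2,0,0,0],[0,-2.7,-22,-3.4,0,0,0],[0,-3.4,-27.5,-3.4,0,0,0]]' >/dev/null; python3 -c "
from h import *
print(plan([.4732,-.3633,.035],-2.0))"
```

```text
(array([  6.58,  -0.95, -10.72]), array([-0.,  0.,  0.]))
```

```bash
python3 -m crank '[[0,-0.5,-5.5,0,0,0,0],[1.5,-0.9,-9.7,0,0,0,0],[3.5,-0.9,-10.4,0,0,0,0],[5.5,-0.9,-10.4,0,0,0,0],[6.3,-0.9,-10.4,0,0,0,0]]' >/dev/null; python3 -m crank '[[0.1,0,0,0,0,0,0],[0.1,0,0,0,0,0,0]]'; python3 -c "
from h import *
print(plan([.4732,-.3633,.0277],-2.0))"
```

```text
clock: 25.25
position: [0.4736, -0.358, 0.0375]
ee_rot: [0.509, -0.492, 0.508, 0.491]
contact_force: [-0.4, -0.4, -1.1]
width: 0.0125
(array([ 0.98,  0.03, -0.53]), array([ 0. , -0. ,  0.1]))
```

```bash
for i in 1; do python3 -m crank '[[0.3,0,-0.4,0,0,0,0],[0.6,0,-0.4,0,0,0,0],[0.7,0,-0.4,0,0,0,0]]' >/dev/null; python3 -c "
from h import *
where(); print(plan([.4732,-.3633,.0277],-2.0))"; done;  python3 -m crank '[[0.1,0,0,0,0,0,0],[0.1,0,0,0,0,0,0]]';  python3 -m crank '[[0.1,0,0,0,0,0,0],[0.1,0,0,0,0,0,0]]'
```

```text
hookx 16.4 y -372.2 z 29.6 yaw 3.40 F -0.34 0.74 -1.38 Mz 0.021 t 25.62
(array([ 0.19, -0.04, -0.15]), array([-0.,  0., -0.]))
clock: 25.88
position: [0.473, -0.3618, 0.0287]
ee_rot: [0.509, -0.491, 0.509, 0.491]
contact_force: [-0.3, -0.4, -2.6]
width: 0.0128
clock: 26.12
position: [0.4731, -0.3619, 0.0278]
ee_rot: [0.509, -0.491, 0.509, 0.491]
contact_force: [0.1, 0.5, -1.5]
width: 0.0125
```

```bash
python3 -m crank '[[0.05,0,0,0,0,0,0],[0.05,0,0,0,0,0,0]]'|grep -E "pos|for";  python3 -m crank '[[0.05,0,0,0,0,0,0],[0.05,0,0,0,0,0,0]]' |grep -E "pos|for"; python3 -c "
from h import *
for i in range(3): eyes.get_image('side'); where()"
```

```text
position: [0.4731, -0.362, 0.0277]
contact_force: [0.0, 1.3, 2.2]
position: [0.4731, -0.362, 0.0277]
contact_force: [-1.7, 1.1, 5.2]
hookx 16.6 y -372.3 z 27.6 yaw 3.40 F -1.89 1.83 5.34 Mz -0.001 t 26.68
hookx 16.7 y -372.3 z 27.7 yaw 3.40 F -2.15 0.66 5.93 Mz 0.016 t 26.73
hookx 16.6 y -372.3 z 27.6 yaw 3.40 F -1.27 1.41 5.76 Mz 0.023 t 26.77
```

```bash
python3 -m crank '[[0,0,0,0,0,0,2.5],[0,0,0,0,0,0,5],[0,0,0,0,0,0,6],[0,0,0,0,0,0,6],[0,0,0,0,0,0,6]]' 20; python3 -c "
from h import *
grab('wrist','w10')"
```

```text
clock: 27.4
position: [0.473, -0.3619, 0.0267]
ee_rot: [0.509, -0.491, 0.509, 0.491]
contact_force: [-0.9, -0.0, 0.3]
width: 0.0601
```

View pics/w10.png

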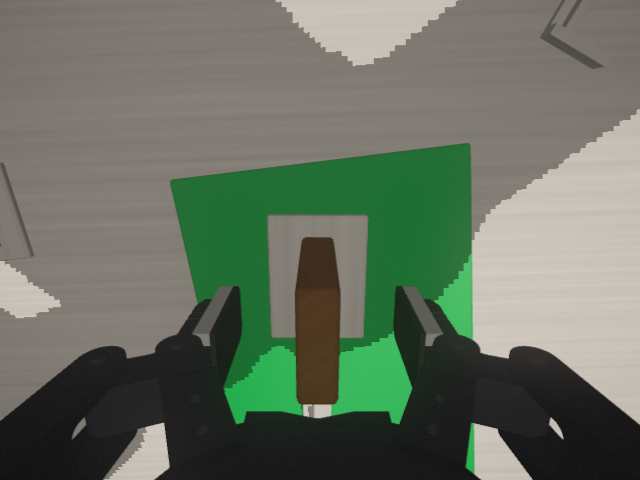

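Fingers are clear on both sides of the grip (centre ~(317,345)). Retreat upward and away.

```bash
python3 -m crank '[[-1.5,0,0,0,0,0,6],[-5,0,0,0,0,0,6],[-10,0,0,0,0,0,6],[-15,0,0,0,0,0,6],[-18,3,0,0,0,0,6]]' |head -2; python3 -m crank '[[0,4,0,0,0,0,6],[0,9,0,0,0,0,6],[0,13,0,0,0,0,6],[0,13,0,0,0,0,6]]' | head -2; python3 -c "
from h import *
grab('side','s11');grab('top','t11');where()"
```

```text
clock: 28.08
position: [0.445, -0.362, 0.2109]
clock: 28.58
position: [0.311, -0.3558, 0.208]
hookx -142.7 y -382.2 z 207.9 yaw 3.35 F -0.17 0.11 0.40 Mz 0.004 t 28.68
```

View pics/s11.png

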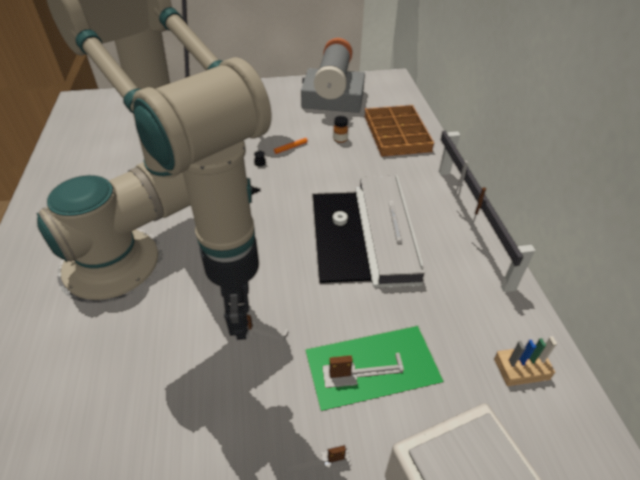

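View pics/t11.png

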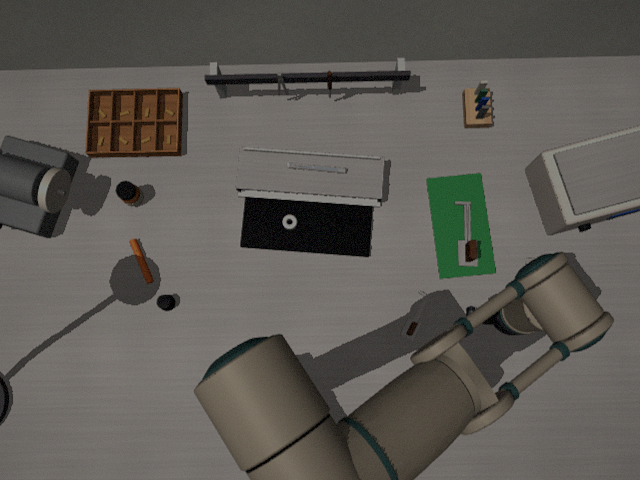

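```bash
python3 -c "
from h import *
d=load('t11'); q=pz(d,290,221,.028)[:2]-O; print('ring shelf',q@e,q@n)
print(manip.sign_off())"
```

```text
ring shelf -0.06572924194250845 0.0390167487626137
the job is handed in; nothing more can be done
None
```

I swept the ring up against the stop, dragged it out onto the granite and stood the probe back on the green mat. The job was handed in at about 28.7 s of the 59 s allowed; handing in reports no verdict.

- **Probe:** I took the large hooked probe on the mat. The two smaller look-alikes stayed where they were.
- **Finding the ring:** I entered at the shelf's right-hand end, with the hook about 86 mm in. Sweeping left in 2 to 2.5 mm steps, I felt the ring meet the stop with the blade at y ≈ +11 mm. The force peaked at about 1.8 N, roughly 3 mm of pad travel against the 6 mm limit. The sweep showed no other contact with the shelf.
- **Ring:** The last top view puts its centre at about x = -66 mm, y = +39 mm in the shelf frame. It lies flat and wholly on the plate.
- **Probe on the mat:** It stands on its foot, within a few millimetres of its starting place.
- **Everything else:** By eye, the pen, orange blank, jar and loupe stand where they started. The gripper is clear of everything, at about 0.21 m height.

**Disagreements:** The side and top cameras placed the shelf about 4 mm apart, so I used the midpoint. I also pressed the probe onto the mat with about 6 N before letting go. No check failed.

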